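# Key out a stack of rotor spacers onto the balance

### The arm

A 6-joint arm with a two-finger parallel gripper is mounted at the origin on the work surface. World frame = base frame: x ahead of the robot, y to its left, z up, the work surface at z = 0. Lengths are in m, angles in rad, forces in N, time in s.
With the tool pointing down it reaches from about 0.375 to 0.975 m from the base axis. Payload 3.8 kg.
Tool frame: the origin (TCP) lies at the very end of the fingers, on their centre line; the grasp point (between the pads) lies 19 mm behind it (arm.tcp_to_grasp is the distance from the TCP to the grasp point, in m); y points along the fingers, x is the direction in which the jaws open and shut, and the axes are right-handed (so a half turn about y gives the same grasp; the last joint's range is limited). The gripper opens to 85 mm and grips with 20 to 120 N. Pads are 22 mm wide; open, the fingers measure 114 mm over their backs; the gripper's body (76 mm by 85 mm) begins 54 mm behind the grasp point. The pads swing forward as they close: fully open they stand 13 mm farther back than shut.
Start: joints at [-1.242, 0.264, 1.604, -0, 1.274, -0.037], TCP at [0.241, -0.63, 0.231] pointing down, gripper open.
Joint ranges: [-2.63, 2.63], [-0.94, 2.18], [0.31, 2.57], [-1.31, 4.45], [0, 2.66], [-2.55, 2.55]. Speed limits (rad/s): [2.57, 2.57, 3.14, 3.14, 3.14, 3.14].

### API

Orientations are given as a rotation vector (axis times angle).
In Python, from plant import arm, readout, optics, job gives the robot as it stands. Calls block until the motion is done:
- arm.move_ptp(position, orientation): joint-space move of the TCP to a pose.
- arm.move_straight(position, max_speed=0.15, rotation=None): straight line of the TCP; rotation=None keeps the orientation; max_speed is the mean speed in m/s.
- arm.move_joints(angles): joint-space move.
- arm.open_jaws() and arm.gripper_close(): open the fingers fully, or close them until they stop; the grip force is fixed at half the most.
- arm.hold(seconds).
- arm.solve_ik(position, orientation): joint angles nearest the present ones, or None.
- readout.sense(): the state.
- optics.camera(name): name is "side" or "top"; returns (picture, depth): 400x640x3 uint8, red, green, blue; 400x640 float32, m along the optical axis (not along the pixel's ray), 0 where there is no reading.
- optics.camera_model(name): a dict with "fov_y" (degrees; the focal length in pixels is half the picture's height over the tangent of half this angle, whatever the lens; pixels are square), "cx", "cy" (the principal point, pixels), "rvec" (rotation vector, rad) and "tvec" (3), from world to camera coordinates, as OpenCV has them. Camera axes: x right, y down, z forward; pixel columns grow to the right and rows downward; lengths in m; the calibration is good to about 2 mm. A picture is of the moment at which its call begins. camera_model takes no time and is no camera call.
A pose or a line that the arm cannot do raises arm.PlanningError and nothing moves.
- job.finish_job(): hands the job in, once; it reports no verdict.
The state is a dict: "t": time; "q": joint angles; "qvel": joint speeds; "joint_efforts": joint torques, N m; "tcp_pos": TCP position; "eef_rot": TCP orientation; "ft_force": force on the tool from outside, world axes, zero at the start; "wrist_torque": the same for the moment, N m; "width": opening from 0.0 (shut) to 1.0 (fully open).
Only numpy, scipy, OpenCV 4.12 (cv2) and the standard library are available. Lean on these libraries where they do the work, as an engineer would, in place of code of your own. Each camera call takes 0.05 s, during which the arm holds its last target.

### The job

Take the lifting key from its stand and thread its cross foot down through the slots of all three square spacers in the well, feeling for the hidden lower slots with light pressure, never leaning hard on them. Then turn the foot crosswise under the lowest spacer, lift all three out together as one stack, and set them gently on the middle of the balance's pan so that they can be weighed. Leave the key standing in the stack, move the spacers only with the key, and leave the other things on the bench where they are.

Things in the scene. Friction and masses are not known exactly. Their poses are not given: they have to be found in the camera images.
- key_grip (a point): Lifting key, loose, upright in its stand. This point: centre of its grey grip, a bar 34 mm along the key's x, 18 mm along y (grip it across y), 46 mm high, 113 mm above the foot's underside; z up along the key. Below it a 20 mm barrel ends in a 44 mm guide disc, whose flat underside is 50 mm above the foot's; then the 8 mm shaft. The foot's long side lies along the key's x.
- key_foot (a point): Centre of the underside of the key's steel foot: a cross bar 26 mm long (x), 7 wide (y), 5 high on the 8 mm shaft. The shaft is sprung: pushed up it slides up to 14 mm into the grip, giving at 2 N and rising 0.25 N per mm; free, it is fully out. It does not turn in the grip. At the start the foot is 48 mm deep in the stand: draw it straight up 55 mm.
- stand: White plastic block 60 x 60 x 60 mm, fixed, in which the key stands in a slot (30 x 11 mm, long along the block's x). Origin: centre of the underside, on the bench.
- spacer_top_mid (a point): Uppermost of three like loose square aluminium spacers stacked in the well; its centre, half-way up. 62 x 62 x 14 mm, about 150 g, an 8 mm rim round a hollow. In the hollow a round brass hub plate lies 8 to 12 mm above the spacer's underside; the 5 mm foot can turn freely in the 10 mm gap between two hubs and in the 8 mm below the lowest. Each hub has a centred slot 30 x 11 mm.
- spacer_mid_mid (a point): Middle spacer, same make; its centre, half-way up. The hubs are stiff to turn (0.12 N m) and each slot was left at its own angle, up to 30 degrees either way from its spacer's x axis. Only the top slot can be seen. Feel for the others: rest the foot on the hub with the spring a few mm compressed and turn it slowly until it drops through.
- spacer_low_mid (a point): Lowest spacer, same make; its centre, half-way up. The spacers lie up to about 2 mm off one another. Slot angle not given. Under its hub, the foot turned to 70 to 90 degrees from the spacer's x axis catches it and lifts the whole stack.
- top_slot (a point): Centre of the slot in the top spacer's hub, at the hub's upper face (12 mm above that spacer's underside). x points along the slot.
- well_floor (a point): The well: black open square box, 65 mm wide inside, on a white plate, fixed; walls end 34 mm above the bench, the 42 mm stack stands out of it. This point: centre of its inner floor, 8 mm above the bench, on which the lowest spacer lies. x and y along its walls and the spacers' sides.
- pan (a point): Centre of the upper face of the balance's flat square steel pan, 110 x 110 mm, 40 mm above the bench; x and y along its sides. The balance (white, 170 x 130 mm) is fixed. A spacer standing on the pan has 8 mm of room under its hub for the foot.
Things that resemble listed ones, but are neither listed nor needed, are in the scene too. Leave any blue or turquoise look-alike of the part that bears key_grip alone. Leave any orange look-alike of the part that bears spacer_top_mid alone.

How it is judged:
On the way, in this order (a step that is already met when the one before it is completed fails the run):
1. the key's foot is threaded through all three spacers, below the lowest hub, with the spacers still in the well (z of key_foot in the frame of spacer_low_mid between -0.012 and -0.003 m and horizontal distance between key_foot and spacer_low_mid below 0.016 m and distance between spacer_low_mid and well_floor below 0.014 m), for 0.1 s.
2. all three spacers hang on the key as one stack, clear above the well (z of key_foot in the frame of spacer_low_mid between -0.012 and -0.003 m and horizontal distance between key_foot and spacer_low_mid below 0.016 m and z of spacer_mid_mid in the frame of spacer_low_mid between 0.01 and 0.018 m and z of spacer_top_mid in the frame of spacer_low_mid between 0.023 and 0.033 m and horizontal distance between spacer_mid_mid and spacer_low_mid below 0.012 m and horizontal distance between spacer_top_mid and spacer_low_mid below 0.015 m and z of spacer_low_mid in the frame of well_floor above 0.045 m), for 0.2 s.
At the end, for the whole second after the job is handed in: The three spacers lie flat on one another (within 12 mm sideways for the middle, 15 mm for the top one) on the pan, the lowest within 25 mm of the pan's centre, with the key still through all three (leaning less than 35 degrees), all at rest and let go (z of spacer_mid_mid in the frame of spacer_low_mid between 0.01 and 0.018 m and z of spacer_top_mid in the frame of spacer_low_mid between 0.023 and 0.033 m and horizontal distance between spacer_mid_mid and spacer_low_mid below 0.012 m and horizontal distance between spacer_top_mid and spacer_low_mid below 0.015 m and z of spacer_low_mid in the frame of pan between 0.004 and 0.01 m and horizontal distance between spacer_low_mid and pan below 0.025 m and angle between each of spacer_low_mid, spacer_mid_mid, spacer_top_mid's own z axis and vertical below 0.08 rad and z of key_foot in the frame of spacer_low_mid below -0.001 m and horizontal distance between key_foot and spacer_low_mid below 0.02 m and angle between key_foot's own z axis and vertical below 0.6 rad and linear speed of each of spacer_low, spacer_mid, spacer_top, key below 0.02 m/s); the robot touches nothing.
It fails at once if the key presses or pulls on a spacer with more than 15 N (contact force between key and spacer_low above 15 N or contact force between key and spacer_mid above 15 N or contact force between key and spacer_top above 15 N).
It fails at once if the robot touches a spacer (contact force between any of the fingers, the arm and spacer_low above 0.5 N or contact force between any of the fingers, the arm and spacer_mid above 0.5 N or contact force between any of the fingers, the arm and spacer_top above 0.5 N).
It fails at once if the stack is set down on the balance with more than 20 N (contact force between balance and spacer_low above 20 N or contact force between balance and key above 20 N).
It fails at once if a bystander is moved by more than 30 mm (distance of any of jar, pipette, pen_cup, timer, beaker, driver, reagent from where it was at the start of the episode above 0.03 m).
It also fails if it takes over 69 s, if anything falls off the work surface, if the arm or the gripper's body presses on something with over 40 N, if the wrist force passes 120 N, or if a joint passes its speed limit or range.

## Working session

There is one attempt and no reset: what is moved stays moved. The work goes in short steps, each a Python script; the robot and the scene stay as the last script left them, time stands still between calls to the robot, and variables do not carry over. Pictures are saved under pics/ and viewed, and the job is handed in when it is done.

```bash
mkdir -p pics; ls; python3 - <<'E'
from plant import arm, readout, optics, job
import cv2, numpy as np
print(readout.sense(), arm.tcp_to_grasp)
for n in ("top","side"):
    p,d=optics.camera(n); cv2.imwrite(f"pics/{n}0.png",p[:,:,::-1]); np.save(f"{n}0.npy",d); np.save(f"{n}0rgb.npy",p)
    print(n,optics.camera_model(n),d.min(),d.max())
E
```

```text
pics
{'t': 0.0, 'q': array([-1.24191367e+00,  2.64752647e-01,  1.60539771e+00, -4.94131394e-06,
        1.27367835e+00, -3.68829142e-02]), 'qvel': array([-0.00155064, -0.00097766, -0.00078534, -0.00169627, -0.00031303,
        0.00117535]), 'joint_efforts': array([-1.85608384e-03, -5.15124500e+01, -3.67314649e+01, -3.65764836e-04,
        1.30860167e-02, -1.58274776e-05]), 'tcp_pos': array([ 0.24119316, -0.62964931,  0.22994955]), 'eef_rot': array([-1.35896306,  0.93698073, -0.93401411]), 'ft_force': array([-0.29093409, -0.3157325 , -0.63151292]), 'wrist_torque': array([0.01346801, 0.04090968, 0.01396456]), 'width': 0.9968816387804431} 0.0187
top {'fov_y': 45.46265853272295, 'cx': 322.4175636056109, 'cy': 200.772702129653, 'rvec': array([ 2.15640447, -2.12597477,  0.18636898]), 'tvec': array([-0.02239242,  0.48846766,  1.01405233])} 0.0 2.019531
side {'fov_y': 53.754379952611906, 'cx': 313.6024862410675, 'cy': 196.68659140937547, 'rvec': array([ 2.06013945, -0.19538848,  0.12169814]), 'tvec': array([-0.49320507,  0.15549455,  0.70163719])} 0.0 2.9810188
```

View pics/top0.png

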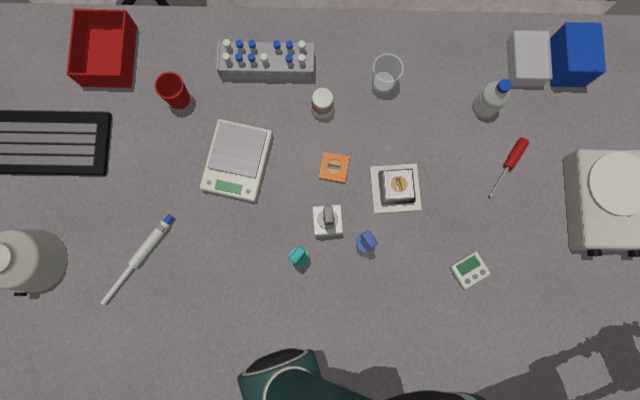

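View pics/side0.png

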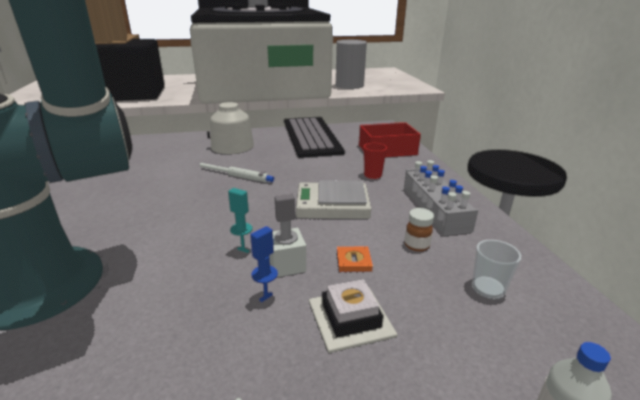

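```bash
cat > h.py <<'E'
import cv2, numpy as np
from plant import arm, readout, optics, job
from scipy.spatial.transform import Rotation as R
def cam(n):
    m=optics.camera_model(n); f=200/np.tan(np.radians(m['fov_y']/2))
    Rm=R.from_rotvec(m['rvec']).as_matrix(); return f,m['cx'],m['cy'],Rm,np.array(m['tvec'])
def ray(n,u,v):
    f,cx,cy,Rm,t=cam(n); c=-Rm.T@t; d=Rm.T@np.array([(u-cx)/f,(v-cy)/f,1]); return c,d
def atz(n,u,v,z):
    c,d=ray(n,u,v); return c+d*(z-c[2])/d[2]
def proj(n,P):
    f,cx,cy,Rm,t=cam(n); q=np.atleast_2d(P)@Rm.T+t; return np.c_[f*q[:,0]/q[:,2]+cx,f*q[:,1]/q[:,2]+cy]
def cloud(n,d):
    f,cx,cy,Rm,t=cam(n); v,u=np.mgrid[0:400,0:640]; q=np.stack([(u-cx)/f*d,(v-cy)/f*d,d],-1)
    return (q-t)@Rm
E
python3 - <<'E'
from h import *
p=np.load('top0rgb.npy');d=np.load('top0.npy')
def crop(p,x,y,w,h,s,fn): cv2.imwrite(fn,cv2.resize(p[y:y+h,x:x+w,::-1],None,fx=s,fy=s,interpolation=cv2.INTER_CUBIC))
crop(p,280,140,150,112,5,'pics/c1.png'); crop(p,190,105,90,105,5,'pics/c2.png')
ps=np.load('side0rgb.npy'); crop(ps,210,180,200,150,4,'pics/c3.png')
c=cloud('top',d)
print('cam',ray('top',320,200)[0],ray('side',320,200)[0])
for u,v in [(60+0,330),(450,330),(238,150),(327,215),(397,187),(397,165),(380,200),(315,235),(345,340)]: print(u,v,c[v,u].round(4))
cs=cloud('side',np.load('side0.npy'))
for u,v in [(340,195),(352,297),(250,330),(285,200),(355,260)]: print(u,v,cs[v,u].round(4))
E
```

```text
cam [ 0.31757069 -0.00548886  1.08005691] [ 0.37916194 -0.62648104  0.47273911]
60 330 [0.2011 0.5522 0.0013]
450 330 [ 0.2112 -0.3006 -0.    ]
238 150 [0.6014 0.1755 0.0396]
327 215 [ 0.443  -0.0239  0.1457]
397 187 [ 0.5282 -0.1859  0.0097]
397 165 [ 0.5804 -0.1869  0.0078]
380 200 [ 0.4974 -0.1467  0.0103]
315 235 [ 4.138e-01 -2.000e-04  2.900e-02]
345 340 [ 0.1878 -0.0691  0.0047]
340 195 [0.594  0.1522 0.0413]
352 297 [ 0.5309 -0.1724  0.0349]
250 330 [ 0.3678 -0.178   0.0008]
285 200 [ 0.445  -0.0354  0.1451]
355 260 [ 5.768e-01 -3.840e-02  3.000e-04]
```

View pics/c1.png

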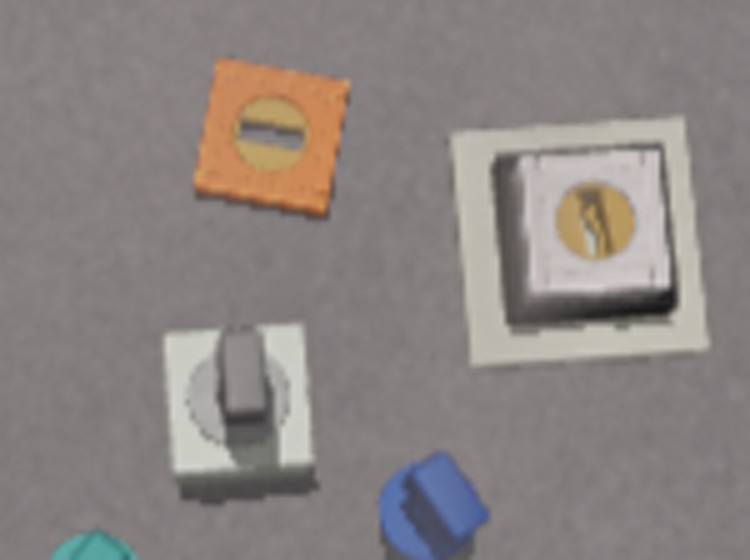

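View pics/c2.png

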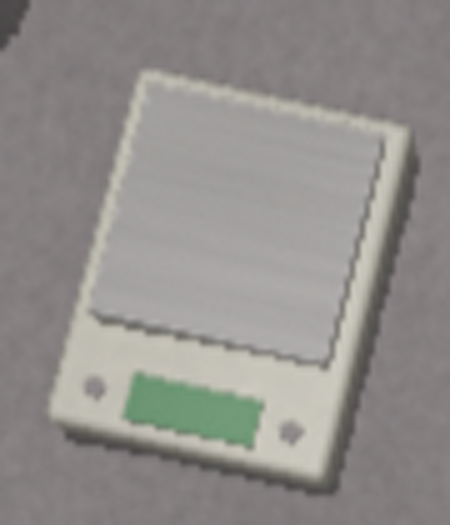

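View pics/c3.png

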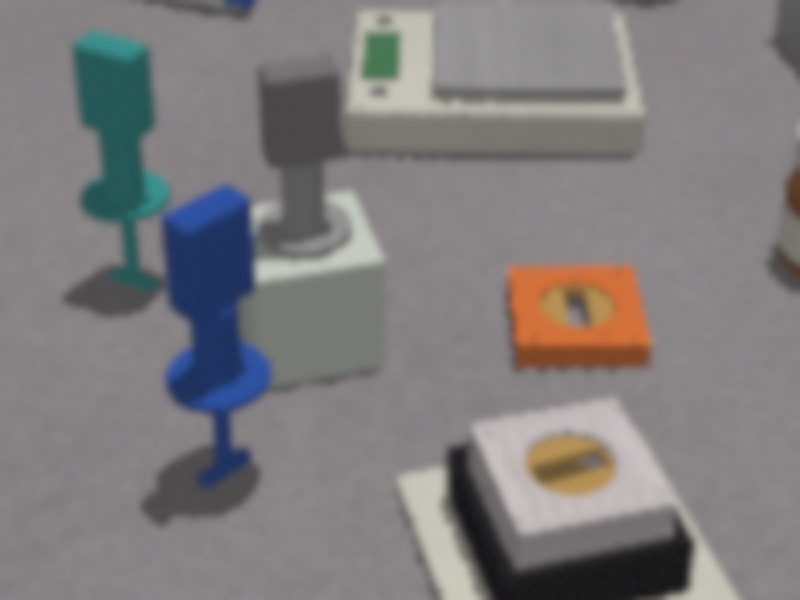

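```bash
python3 - <<'E'
from h import *
np.set_printoptions(linewidth=250,precision=4,suppress=True)
d=np.load('top0.npy');c=cloud('top',d);ds=np.load('side0.npy');cs=cloud('side',ds)
def rect(c,x0,x1,y0,y1,z0,z1,name):
    m=(c[...,0]>x0)&(c[...,0]<x1)&(c[...,1]>y0)&(c[...,1]<y1)&(c[...,2]>z0)&(c[...,2]<z1)
    P=c[m]; 
    r=cv2.minAreaRect(P[:,:2].astype(np.float32)*1000); print(name,m.sum(),'mean',P.mean(0),'z med',np.median(P[:,2]),r)
for n,cc in (('top',c),('side',cs)):
    rect(cc,0.45,0.62,-.26,-.10,0.044,0.056,n+' spacer top')
    rect(cc,0.45,0.62,-.26,-.10,0.030,0.038,n+' well rim')
    rect(cc,0.35,0.5,-.08,.05,0.055,0.061,n+' stand top')
    rect(cc,0.35,0.5,-.08,.05,0.062,0.07,n+' disc?')
    rect(cc,0.35,0.5,-.08,.05,0.13,0.15,n+' grip top')
    rect(cc,0.5,0.7,0.1,.26,0.0375,0.043,n+' pan')
    rect(cc,0.5,0.65,-.1,.05,0.010,0.018,n+' orange')
print((c[175:197,385:412,2]*1000).round().astype(int))
E
```

```text
top spacer top 717 mean [ 0.5277 -0.1826  0.0489] z med 0.048982287241757204 ((528.4610595703125, -182.73077392578125), (63.19144821166992, 62.5367317199707), 4.090618133544922)
top well rim 272 mean [ 0.5208 -0.1787  0.0337] z med 0.033559352924960165 ((527.8933715820312, -182.559814453125), (75.98949432373047, 75.51203155517578), 5.129240036010742)
top stand top 359 mean [ 0.4375 -0.0233  0.0587] z med 0.058906064497746616 ((410.609375, -10.234977722167969), (77.9689712524414, 157.44422912597656), 64.44441986083984)
top disc? 201 mean [ 0.4429 -0.0241  0.0652] z med 0.06507821105492469 ((414.45098876953125, -16.545177459716797), (66.53395080566406, 132.3269500732422), 77.41905975341797)
top grip top 304 mean [0.4049 0.0043 0.1409] z med 0.1389407473601007 ((404.1064453125, 1.3551902770996094), (31.525442123413086, 134.04249572753906), 56.155029296875)
top pan 1939 mean [0.6036 0.178  0.0399] z med 0.03987711071732573 ((604.43896484375, 179.82052612304688), (115.21390533447266, 110.6837158203125), 77.92630004882812)
top orange 613 mean [ 0.5737 -0.0407  0.0133] z med 0.0131464945292
[... 3673 characters left out ...]
 50   52]
 [  49   52   49   47   51   52   49   49   53   45   50   47   47   50   48   51   51   48   49   51   49   47   52   45   49   47   49]
 [  43   47   48   49   52   49   48   51   51   51   51   49   49   47   51   46   46   50   50   50   49   50   51   50   50   52   48]
 [  43   50   46   50   51   47   50   45   50   50   49   46   47   46   47   51   49   51   49   48   50   47   51   50   48   48   47]
 [  40   52   49   48   50   48   46   48   48   49   50   51   50   49   46   50   51   49   48   53   46   49   48   49   48   49   50]
 [  42   51   49   47   49   50   44   49   49   51   50   51   48   47   50   47   52   49   49   50   50   48   47   49   51   51   47]]
```

```bash
python3 - <<'E'
from h import *
from scipy.optimize import differential_evolution, minimize
np.set_printoptions(linewidth=250,precision=4,suppress=True)
for n in('top','side'):
    D=[np.load(n+'0.npy')]+[optics.camera(n)[1] for _ in range(5)]; np.save(n+'D.npy',np.array(D))
def setup(n,c0):
    D=np.load(n+'D.npy'); D=np.where(D>0.1,D,np.nan); med=np.nanmedian(D,0)
    f,cx,cy,Rm,t=cam(n); C=-Rm.T@t
    uv=proj(n,[[c0[0],c0[1],.048]])[0].round().astype(int); w=16
    v,u=np.mgrid[uv[1]-w:uv[1]+w+1,uv[0]-w:uv[0]+w+1]
    # subpixel rays 3x3
    rays=[]
    for a in(-.33,0,.33):
        for b in(-.33,0,.33):
            q=np.stack([(u+a-cx)/f,(v+b-cy)/f,np.ones(u.shape)],-1); rays.append(q@Rm)
    r=np.array(rays); z=C[2]+med[v,u]*r[4][...,2]
    P=C+med[v,u][...,None]*r[4]
    ok=(np.hypot(P[...,0]-c0[0],P[...,1]-c0[1])<.022)|(z<.043)
    return C,r,z,ok&(np.abs(C[0]+(0.048-C[2])*r[4][...,0]/r[4][...,2]-c0[0])<.022)&(np.abs(C[1]+(0.048-C[2])*r[4][...,1]/r[4][...,2]-c0[1])<.022)
def render(S,p):
    C,r,z,ok=S
    out=np.full(r.shape[:3],np.nan); alive=np.ones(r.shape[:3],bool)
    def ins(zz,cx,cy,a):
        x=C[0]+(zz-C[2])*r[...,0]/r[...,2]-cx; y=C[1]+(zz-C[2])*r[...,1]/r[...,2]-cy
        X=x*np.cos(a)+y*np.sin(a); Y=-x*np.sin(a)+y*np.cos(a)
        return (np.abs(X)<.015)&(np.abs(Y)<.0055)
    for i,(zt) in enumerate((.048,.034,.020)):
        cx,cy,a=p[3*i:3*i+3]
        A=ins(zt,cx,cy,a);B=ins(zt-.004,cx,cy,a)
        out[alive&~A]=zt; out[alive&A&~B]=zt-.002
        alive=alive&A&B
    out[alive]=.008
    return out.mean(0)
for n,c0 in(('top',(.5283,-.1828)),('side',(.5263,-.1848))):
    S=setup(n,c0);C,r,z,ok=S; 
    off=np.nanmedian(z[ok&(z>.043)])-.048; zz=z-off
    print(n,'zoff',off,ok.sum())
    def cost(q):
        p=np.array([q[0],q[1],q[2],q[0]+q[3],q[1]+q[4],q[5],q[0]+q[6],q[1]+q[7],q[8]])
        e=np.abs(render(S,p)-zz)[ok]; return np.nanmean(np.minimum(e,.012))*1000
    b=[(c0[0]-.004,c0[0]+.004),(c0[1]-.004,c0[1]+.004)]; an=(-.5,.65); o=(-.003,.003)
    b=b+[an,o,o,an,o,o,an]
    for s in(1,2,3):
        R_=differential_evolution(cost,b,seed=s,popsize=12,maxiter=250,tol=1e-6)
        x=R_.x; print(R_.fun,x[:2],'deg',np.degrees(x[[2,5,8]]),'off',x[[3,4,6,7]]*1000)
E
```

```text
top zoff -1.1314457577141224e-05 307
1.5796623928641245 [ 0.5281 -0.1827] deg [ 12.0993 -13.4537  24.4282] off [ 0.4128  0.1191 -0.5006  0.3025]
1.5786756785031442 [ 0.5281 -0.1827] deg [ 12.1048 -13.5507  25.8679] off [ 0.4184  0.1193 -0.732  -0.0382]
1.5788439869807243 [ 0.5281 -0.1827] deg [ 12.1099 -13.5173  24.0272] off [0.4173 0.1039 2.3974 1.6872]
side zoff 0.0010999754695473068 438
1.0278702897754808 [ 0.5269 -0.1834] deg [11.0278 13.706   5.4886] off [-1.0185  2.9923  1.8978 -2.6534]
1.0275406825610705 [ 0.5269 -0.1833] deg [11.5262 13.7085 12.513 ] off [-0.5811  2.9799  1.9045 -0.387 ]
1.027312983738107 [ 0.5269 -0.1834] deg [11.0267 13.7203 -8.8546] off [-2.9898  2.7327 -2.134  -0.3422]
```

```bash
python3 - <<'E'
from h import *
np.set_printoptions(linewidth=250,precision=4,suppress=True)
for n,dz in(('top',0),('side',.001)):
    D=np.load(n+'D.npy');D=np.where(D>.1,D,np.nan);c=cloud(n,np.nanmedian(D,0))
    def sel(x0,x1,y0,y1,z0,z1,name):
        m=(c[...,0]>x0)&(c[...,0]<x1)&(c[...,1]>y0)&(c[...,1]<y1)&(c[...,2]>z0+dz)&(c[...,2]<z1+dz)
        P=c[m]; r=cv2.minAreaRect(P[:,:2].astype(np.float32)*1000)
        print(n,name,m.sum(),P.mean(0)*1000,r)
    sel(.405,.48,-.06,.015,.1445,.154,'griptop')
    sel(.405,.48,-.06,.015,.056,.0605,'standtop')
    sel(.405,.48,-.065,.02,.05,.064,'stand+disc')
    sel(.34,.43,-.14,-.07,.0,.16,'blue') if 0 else None
    sel(.34,.43,-.16,-.065,.11,.16,'blue grip')
    sel(.34,.42,.02,.1,.1,.16,'turq grip')
    sel(.47,.58,-.25,-.11,.046,.054,'spacer')
from scipy.spatial.transform import Rotation as R
s=readout.sense(); print(R.from_rotvec(s['eef_rot']).as_matrix())
def Rt(yaw,flip=1):
    # tool y down, tool x along key y
    ky=np.array([-np.sin(yaw),np.cos(yaw),0])*flip; y=np.array([0,0,-1.]); return R.from_matrix(np.c_[ky,y,np.cross(ky,y)])
for f in(1,-1):
    for yaw in(-100,-80,-13,5,25,85,100): 
        q=arm.solve_ik([.528,-.183,.25],Rt(np.radians(yaw),f).as_rotvec()); print(f,yaw,q)
E
```

```text
top griptop 148 [445.3192 -26.3631 147.0726] ((445.08404541015625, -26.70564842224121), (32.00878143310547, 17.769817352294922), 1.6963163614273071)
top standtop 360 [442.7622 -26.4932  59.2034] ((446.119140625, -26.21310806274414), (60.364986419677734, 59.741573333740234), 4.986021041870117)
top stand+disc 440 [442.7213 -26.1791  59.4245] ((446.03643798828125, -26.253265380859375), (60.4668083190918, 59.99940872192383), 5.311980724334717)
top blue grip 175 [ 398.3972 -108.1968  133.093 ] ((399.0818786621094, -109.34513854980469), (33.43775939941406, 18.0086669921875), 34.885746002197266)
top turq grip 166 [365.0667  34.1113 133.8227] ((365.83392333984375, 34.475460052490234), (17.88574981689453, 33.616939544677734), 51.51976013183594)
top spacer 705 [ 527.9019 -182.7296   48.9195] ((528.130615234375, -182.7540283203125), (61.881813049316406, 61.67595672607422), 4.016522407531738)
side griptop 115 [444.3382 -30.4446 148.0815] ((444.248291015625, -28.010059356689453), (32.772369384765625, 17.455608367919922), 5.019281387329102)
side standtop 303 [449.9094 -40.9595  60.4252] ((445.8743
[... 684 characters left out ...]
870529174805)
[[ 0.3577  0.      0.9338]
 [-0.9338 -0.0001  0.3577]
 [ 0.0001 -1.      0.    ]]
1 -100 [-0.3782  0.033   1.8326  0.      1.276  -0.2037]
1 -80 [-0.3782  0.033   1.8326  0.      1.276  -0.5527]
1 -13 [-0.3782  0.033   1.8326 -0.      1.276  -1.7221]
1 5 [-0.3782  0.033   1.8326 -0.      1.276  -2.0363]
1 25 [-0.3782  0.033   1.8326  0.      1.276  -2.3853]
1 85 None
1 100 None
-1 -100 None
-1 -80 None
-1 -13 [-0.3782  0.033   1.8326  0.      1.276   1.4195]
-1 5 [-0.3782  0.033   1.8326 -0.      1.276   1.1053]
-1 25 [-0.3782  0.033   1.8326  0.      1.276   0.7563]
-1 85 [-0.3782  0.033   1.8326  0.      1.276  -0.2909]
-1 100 [-0.3782  0.033   1.8326  0.      1.276  -0.5527]
```

```bash
cat >> h.py <<'E'
def Rt(yaw_deg,flip=-1):
    yaw=np.radians(yaw_deg)
    ky=np.array([-np.sin(yaw),np.cos(yaw),0])*flip; y=np.array([0,0,-1.]); return R.from_matrix(np.c_[ky,y,np.cross(ky,y)]).as_rotvec()
def st(tag=''):
    s=readout.sense(); print(tag,'t',round(s['t'],2),'tcp',(s['tcp_pos']*1000).round(1),'F',s['ft_force'].round(2),'T',s['wrist_torque'].round(3),'w',round(s['width'],3)); return s
E
python3 - <<'E'
from h import *
st()
arm.move_ptp([.4447,-.0272,.23],Rt(4.7)); st('above')
arm.move_straight([.4447,-.0272,.1063],max_speed=.12); st('down')
p,d=optics.camera('side'); cv2.imwrite('pics/s1.png',p[:,:,::-1])
E
```

```text
t 0.6 tcp [ 241.4 -630.3  231.3] F [-0.23  0.28 -0.2 ] T [ 0.013 -0.004 -0.012] w 1.003
above t 2.88 tcp [445.  -27.8 230.1] F [ 0.06 -0.52 -0.17] T [ 0.02  -0.01   0.034] w 0.996
down t 4.06 tcp [445.5 -27.3 107.1] F [1.14 0.05 0.33] T [-0.01  -0.008  0.014] w 1.0
```

View pics/s1.png

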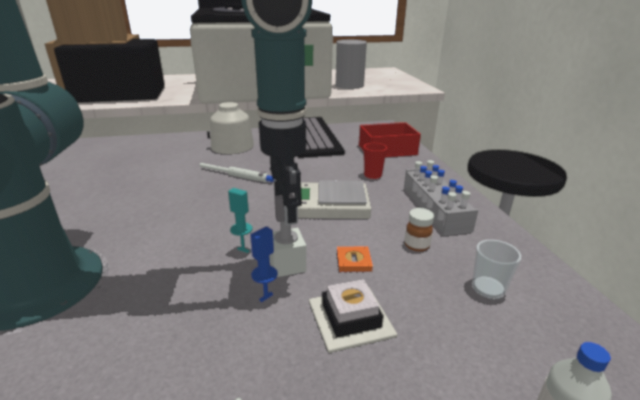

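The side view shows the fingers straddling the grey grip at about (287,200), clear of the blue key. I'm closing and lifting.

```bash
python3 - <<'E'
from h import *
arm.gripper_close(); st('closed')
arm.move_straight([.4447,-.0272,.1763],max_speed=.08); st('up')
arm.hold(.1); st()
for n in('top','side'):
    p,d=optics.camera(n); cv2.imwrite(f'pics/{n}2.png',p[:,:,::-1]); np.save(n+'2.npy',d)
    cv2.imwrite(f'pics/{n}2c.png',cv2.resize(p[130:290,200:400,::-1],None,fx=3.5,fy=3.5,interpolation=2))
E
```

```text
closed t 4.73 tcp [444.8 -27.2 106.4] F [-0.24 -0.63  0.56] T [ 0.018  0.053 -0.025] w 0.205
up t 5.76 tcp [444.2 -27.1 175.7] F [ 0.18  0.1  -0.65] T [-0.006  0.04   0.044] w 0.205
 t 5.86 tcp [444.1 -27.1 175.4] F [ 0.5  -0.68 -0.84] T [-0.021 -0.036  0.025] w 0.204
```

View pics/side2c.png

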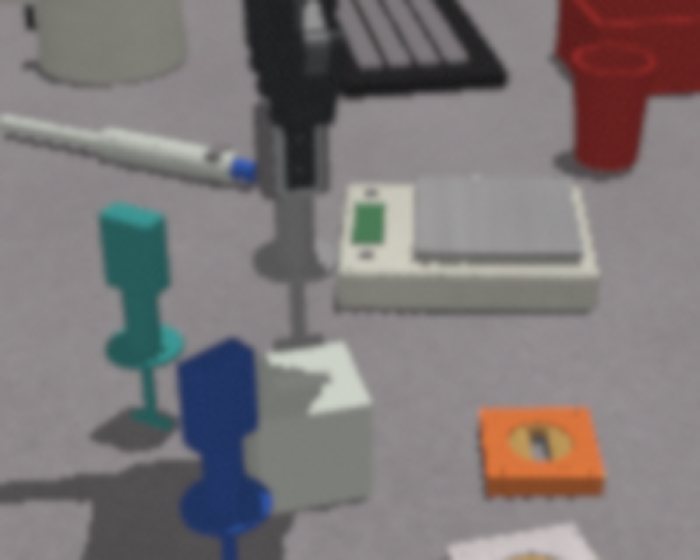

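View pics/top2c.png

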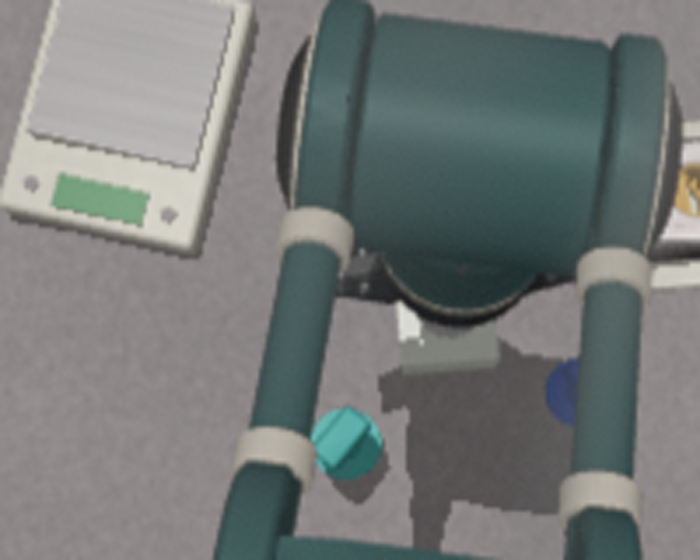

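```bash
python3 - <<'E'
from h import *
arm.move_ptp([.5275,-.1833,.180],Rt(12.1)); st()
arm.move_straight([.5275,-.1833,.160],max_speed=.08); arm.hold(.15); st()
p,d=optics.camera('side'); np.save('side3.npy',d); np.save('side3rgb.npy',p)
cv2.imwrite('pics/s3.png',cv2.resize(p[180:340,280:420,::-1],None,fx=4,fy=3.7,interpolation=2))
E
```

```text
t 6.7 tcp [ 527.  -183.1  179.3] F [ 0.77  1.08 -1.48] T [ 0.046  0.001 -0.02 ] w 0.204
 t 7.25 tcp [ 527.7 -183.1  160.3] F [-0.5  -1.33 -1.98] T [-0.015 -0.028 -0.011] w 0.201
```

View pics/s3.png

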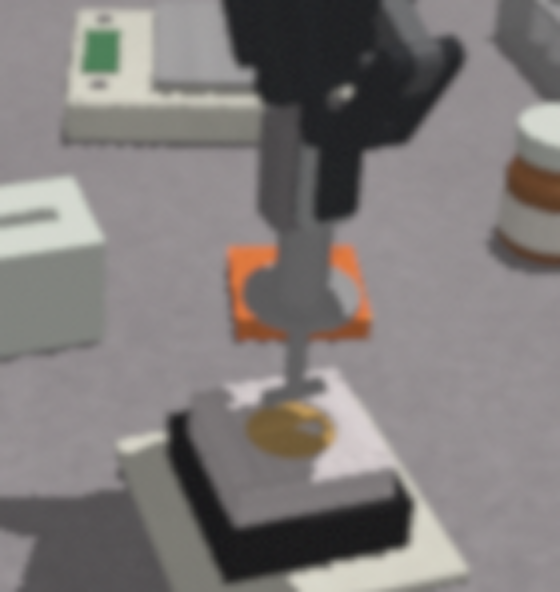

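```bash
python3 - <<'E'
from h import *
np.set_printoptions(linewidth=250,precision=1,suppress=True)
p=np.load('side3rgb.npy');c=cloud('side',np.load('side3.npy'))*1000
m=(abs(c[...,0]-527)<22)&(abs(c[...,1]+184)<22)&(c[...,2]>60)&(c[...,2]<113)
for z in range(60,113,4):
    k=m&(c[...,2]>=z)&(c[...,2]<z+4); 
    if k.sum(): print(z,k.sum(),c[k].mean(0),c[k].min(0),c[k].max(0))
def box(cx,cy,yaw,z0,z1,l,w):
    a=np.radians(yaw);o=[]
    for z in(z0,z1):
        for X,Y in((l,w),(l,-w),(-l,-w),(-l,w)): o.append([cx+X*np.cos(a)-Y*np.sin(a),cy+X*np.sin(a)+Y*np.cos(a),z])
    return np.array(o)
S=8;x0,y0=305,235
im=cv2.resize(p[y0:y0+75,x0:x0+95,::-1],None,fx=S,fy=S,interpolation=cv2.INTER_CUBIC)
def dr(P,col):
    q=((proj('side',P)+.5-[x0,y0])*S).astype(int)
    n=len(q)//2
    for i in range(n):
        cv2.line(im,q[i],q[(i+1)%n],col,1);cv2.line(im,q[n+i],q[n+(i+1)%n],col,1)
dr(box(.5277,-.1831,12,.066,.071,.013,.0035),(0,255,0))
th=np.linspace(0,2*np.pi,24,endpoint=False)
for zz,r in((.116,.022),):
    P=np.c_[.5277+r*np.cos(th),-.1831+r*np.sin(th),th*0+zz]; dr(np.r_[P,P],(255,0,0))
dr(box(.5275,-.1833,12,.048,.044,.015,.0055),(0,0,255))
dr(box(.5275,-.1833,4.8,.050,.036,.031,.031),(255,0,255))
cv2.imwrite('pics/s3o.png',im)
E
```

```text
64 10 [ 527.4 -185.9   67.2] [ 514.8 -188.2   66.6] [ 536.9 -184.3   68. ]
68 57 [ 526.4 -185.2   70.6] [ 514.1 -189.8   68.4] [ 539.7 -178.4   71.9]
72 15 [ 527.3 -185.9   73.3] [ 514.7 -189.    72. ] [ 539.8 -183.    75.6]
76 12 [ 525.3 -186.3   78.2] [ 523.3 -188.3   76.1] [ 528.9 -183.2   80. ]
80 9 [ 527.  -186.5   81.7] [ 523.4 -188.2   80.2] [ 531.3 -184.4   83. ]
84 16 [ 526.3 -186.4   86.1] [ 523.  -188.2   84.1] [ 530.9 -183.1   87.8]
88 12 [ 526.5 -186.    90.2] [ 523.3 -187.7   88. ] [ 530.4 -182.3   91.9]
92 8 [ 526.7 -186.7   93.8] [ 524.  -188.5   92.6] [ 530.1 -184.4   95.7]
96 12 [ 526.4 -186.7   97.7] [ 524.  -188.7   96.1] [ 529.5 -184.8  100. ]
100 6 [ 527.1 -187.2  100.8] [ 525.  -188.   100.1] [ 529.2 -185.7  101.6]
```

View pics/s3o.png

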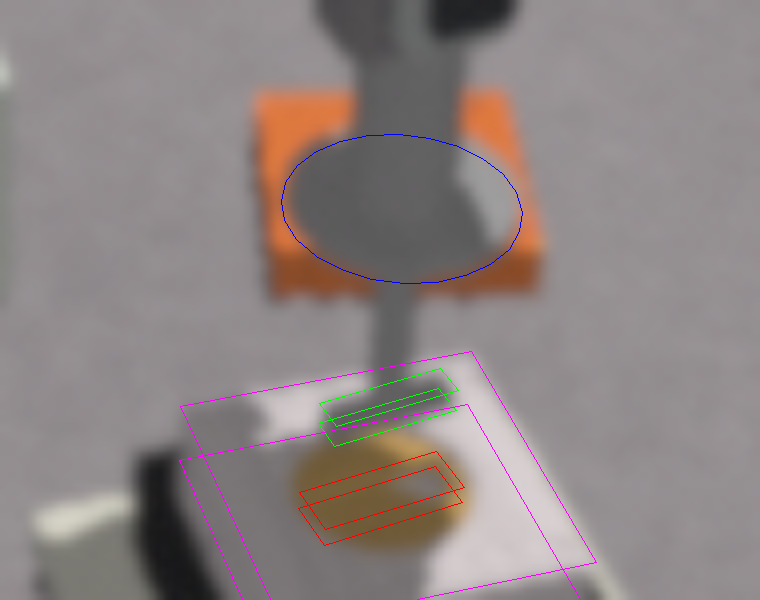

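```bash
cat >> h.py <<'E'
def favg(n=8,tag=''):
    F=[];T=[];P=[]
    for _ in range(n):
        arm.hold(.02); s=readout.sense(); F.append(s['ft_force']);T.append(s['wrist_torque']);P.append(s['tcp_pos'])
    F=np.mean(F,0);T=np.mean(T,0);P=np.mean(P,0)*1000
    print(tag,'t',round(s['t'],2),'tcp',P.round(1),'foot',round(P[2]-94.4,1),'F',F.round(2),'T',T.round(3)); return F
X0,Y0=.5275,-.1833
def go(foot,yaw=None,x=X0,y=Y0,v=.05):
    arm.move_straight([x,y,foot/1000+.0944],max_speed=v,rotation=None if yaw is None else Rt(yaw))
E
python3 - <<'E'
from h import *
favg(8,'base')
go(54); favg(6)
go(44,v=.03); favg(6,'in top?')
go(38,v=.03); favg(6,'gap')
E
```

```text
base t 7.43 tcp [ 527.8 -183.3  160.5] foot 66.1 F [-0.17  0.04 -1.71] T [0.021 0.017 0.002]
 t 7.92 tcp [ 527.2 -183.2  148. ] foot 53.6 F [-0.16  0.23 -1.37] T [-0.005  0.002 -0.004]
in top? t 8.5 tcp [ 527.5 -183.3  138.3] foot 43.9 F [ 0.38 -0.24 -1.73] T [ 0.01  -0.001  0.009]
gap t 8.95 tcp [ 527.4 -183.3  132.2] foot 37.8 F [ 0.25  0.05 -1.51] T [ 0.009  0.014 -0.002]
```

```bash
python3 - <<'E'
from h import *
go(36.5,v=.03)
for y in(4,-5,-13.5): go(36.5,y); st(y)
favg(6,'rot')
go(31,v=.03); favg(6,'31?')
go(24,v=.03); favg(6,'24')
E
```

```text
4 t 9.49 tcp [ 527.5 -183.3  130.9] F [ 0.33 -0.66 -1.11] T [ 0.046 -0.063 -0.034] w 0.205
-5 t 9.8 tcp [ 527.5 -183.3  130.9] F [-0.03 -0.12 -0.9 ] T [ 0.001  0.015 -0.018] w 0.202
-13.5 t 10.1 tcp [ 527.5 -183.3  130.9] F [-0.29 -0.44 -1.37] T [ 0.006 -0.015  0.018] w 0.199
rot t 10.2 tcp [ 527.5 -183.3  130.9] foot 36.5 F [-0.25  0.34 -1.45] T [ 0.009  0.009 -0.002]
31? t 10.63 tcp [ 527.3 -183.2  125.1] foot 30.7 F [-0.02 -0.32 -1.51] T [0.017 0.006 0.006]
24 t 11.12 tcp [ 527.4 -183.3  118.2] foot 23.8 F [-0.02  0.61 -1.5 ] T [ 0.004 -0.02   0.011]
```

```bash
python3 - <<'E'
from h import *
go(22.5,v=.03)
for y in(-3,8,17,25): go(22.5,y); st(y)
favg(6,'rot')
go(16,v=.03); favg(8,'16?')
E
```

```text
-3 t 11.7 tcp [ 527.6 -183.3  117. ] F [-0.1   0.85 -2.55] T [ 0.012 -0.015 -0.025] w 0.198
8 t 12.04 tcp [ 527.5 -183.3  116.9] F [-0.06 -0.66 -1.28] T [ 0.012 -0.044  0.013] w 0.205
17 t 12.35 tcp [ 527.5 -183.3  116.9] F [-0.12  0.4  -1.45] T [-0.029  0.046  0.041] w 0.205
25 t 12.64 tcp [ 527.5 -183.3  116.9] F [ 0.64  0.45 -0.03] T [-0.041 -0.024  0.006] w 0.201
rot t 12.74 tcp [ 527.5 -183.3  116.9] foot 22.5 F [ 0.13 -0.13 -1.22] T [ 0.015 -0.015 -0.024]
16? t 13.24 tcp [ 527.4 -183.2  110.2] foot 15.8 F [ 0.05  0.1  -1.45] T [0.008 0.013 0.003]
```

```bash
python3 - <<'E'
from h import *
go(9.5,v=.03); favg(8,'below')
for y in(40,55,70,85): go(9.5,y); st(y)
F=favg(8,'turned')
go(12,v=.02); favg(6)
E
```

```text
below t 13.74 tcp [ 527.4 -183.3  103.8] foot 9.4 F [ 0.38 -0.06 -1.25] T [-0.004 -0.003  0.012]
40 t 14.15 tcp [ 527.6 -183.3  104. ] F [ 0.63 -0.55 -1.72] T [-0.068  0.017 -0.006] w 0.2
55 t 14.56 tcp [ 527.6 -183.3  104. ] F [ 0.13 -0.64 -1.38] T [-0.02  -0.019  0.002] w 0.206
70 t 14.97 tcp [ 527.5 -183.3  103.9] F [-0.65 -0.48 -2.34] T [ 0.007 -0.021 -0.023] w 0.209
85 t 15.38 tcp [ 527.5 -183.3  103.9] F [-0.1  -0.45 -1.26] T [0.003 0.048 0.01 ] w 0.199
turned t 15.51 tcp [ 527.5 -183.3  103.9] foot 9.5 F [-0.05  0.05 -1.3 ] T [ 0.    -0.007  0.011]
 t 15.88 tcp [ 526.9 -183.   105.7] foot 11.3 F [-0.39 -0.16 -5.17] T [0.008 0.011 0.005]
```

```bash
python3 - <<'E'
from h import *
go(16,v=.015); favg(5)
go(30,v=.03); favg(5)
go(70,v=.05); favg(5)
p,d=optics.camera('side'); np.save('side4.npy',d)
cv2.imwrite('pics/s4.png',cv2.resize(p[140:340,250:450,::-1],None,fx=3,fy=3,interpolation=2))
E
```

```text
t 16.38 tcp [ 527.5 -183.3  110.5] foot 16.1 F [ 0.33  0.09 -5.87] T [0.009 0.015 0.011]
 t 17.08 tcp [ 527.4 -183.3  124.4] foot 30.0 F [ 0.14  0.09 -5.93] T [-0.003  0.022 -0.015]
 t 18.12 tcp [ 527.1 -183.1  163.9] foot 69.5 F [ 0.14 -0.08 -5.85] T [ 0.015  0.022 -0.006]
```

View pics/s4.png

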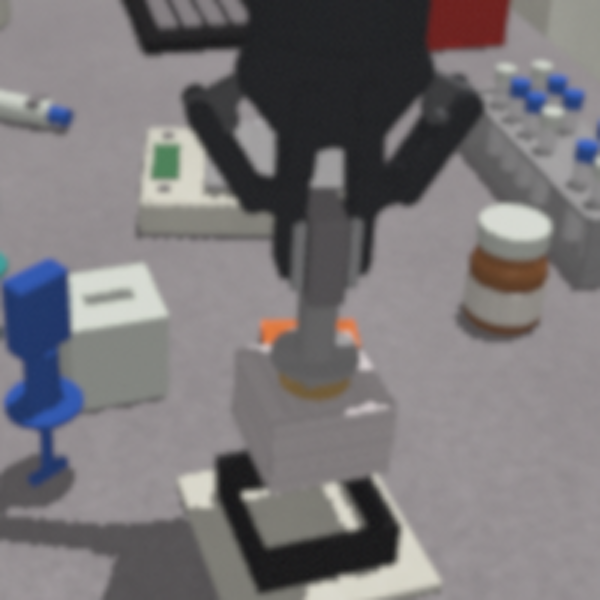

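Side view: all three spacers hang level at about (315,400) in the crop, and the well below is empty. The wrist load rose by about 4.5 N, which matches three spacers. I'm carrying them to the pan.

```bash
python3 - <<'E'
from h import *
X,Y=.6037,.1783
go(105,v=.08)
go(105,x=X,y=Y,v=.12); favg(5,'over')
go(60,x=X,y=Y,v=.06); arm.hold(.1); favg(5)
p,d=optics.camera('side'); np.save('side5.npy',d)
cv2.imwrite('pics/s5.png',cv2.resize(p[100:240,260:420,::-1],None,fx=4,fy=4,interpolation=2))
p,d=optics.camera('top'); np.save('top5.npy',d)
cv2.imwrite('pics/t5.png',p[:,:,::-1])
E
```

```text
over t 22.07 tcp [603.7 178.  199.4] foot 105.0 F [ 0.4   0.21 -6.1 ] T [-0.003 -0.007  0.03 ]
 t 23.16 tcp [604.2 178.4 155.2] foot 60.8 F [-0.08  0.2  -5.92] T [0.013 0.01  0.003]
```

View pics/s5.png

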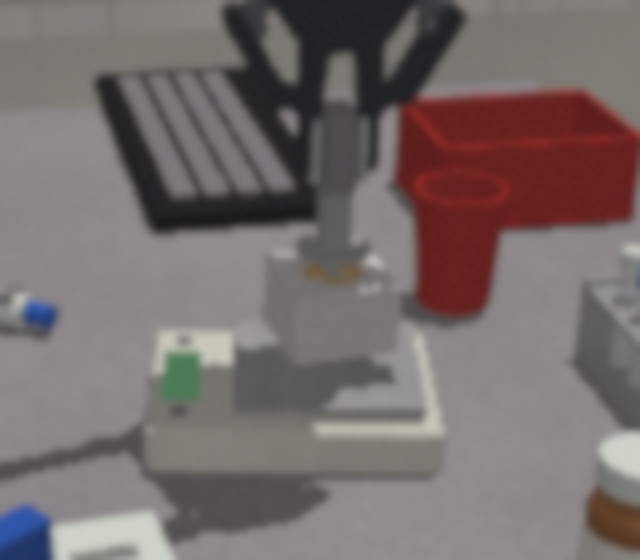

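View pics/t5.png

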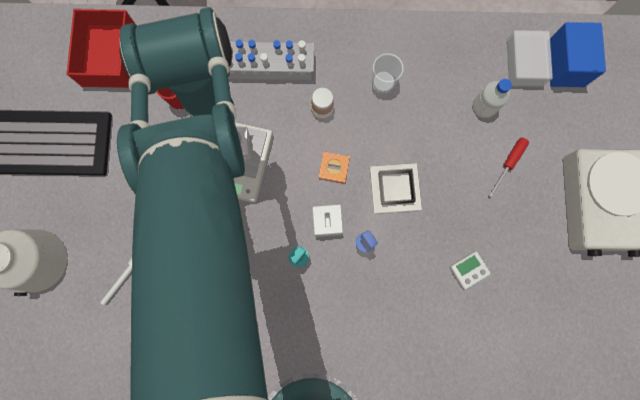

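Side: stack intact at about (335,310) in the crop, level and centred over the pan. Top: the well at (397,187) and the stand are empty, and the arm hides the pan. I'm lowering slowly.

```bash
python3 - <<'E'
from h import *
X,Y=.6037,.1783
go(46,x=X,y=Y,v=.04); favg(5)
for f in(44.5,43.5,42.5,41.7,41.0):
    go(f,x=X,y=Y,v=.008); F=favg(6)
    if F[2]>-1.7 and f<42: break
E
```

```text
t 23.84 tcp [603.6 178.3 140.1] foot 45.7 F [ 0.4  -0.1  -5.53] T [-0.015 -0.031 -0.001]
 t 24.27 tcp [603.7 178.3 139. ] foot 44.6 F [-0.16 -0.08 -5.96] T [ 0.034 -0.003  0.022]
 t 24.65 tcp [603.7 178.3 137.8] foot 43.4 F [-0.25  0.14 -5.7 ] T [ 0.028  0.006 -0.002]
 t 25.02 tcp [604.3 178.5 137.6] foot 43.2 F [-0.12  0.24 -2.28] T [ 0.015 -0.052 -0.008]
 t 25.38 tcp [603.8 178.3 136.3] foot 41.9 F [-0.09 -0.04 -1.36] T [0.016 0.014 0.014]
```

```bash
python3 - <<'E'
from h import *
X,Y=.6037,.1783
go(40.6,x=X,y=Y,v=.008); favg(6)
go(40.1,x=X,y=Y,v=.008); favg(6)
arm.open_jaws(); arm.hold(.3); favg(4,'open')
p,d=optics.camera('side')
cv2.imwrite('pics/s6.png',cv2.resize(p[100:240,260:420,::-1],None,fx=4,fy=4,interpolation=2))
E
```

```text
t 25.76 tcp [603.6 178.3 134.9] foot 40.5 F [ 0.37  0.03 -1.16] T [ 0.002 -0.009 -0.02 ]
 t 26.11 tcp [603.8 178.3 134.6] foot 40.2 F [-0.15  0.04 -0.95] T [ 0.01  -0.035  0.018]
open t 27.14 tcp [603.7 178.3 134.5] foot 40.1 F [0.09 0.15 0.54] T [-0.001  0.036  0.002]
```

View pics/s6.png

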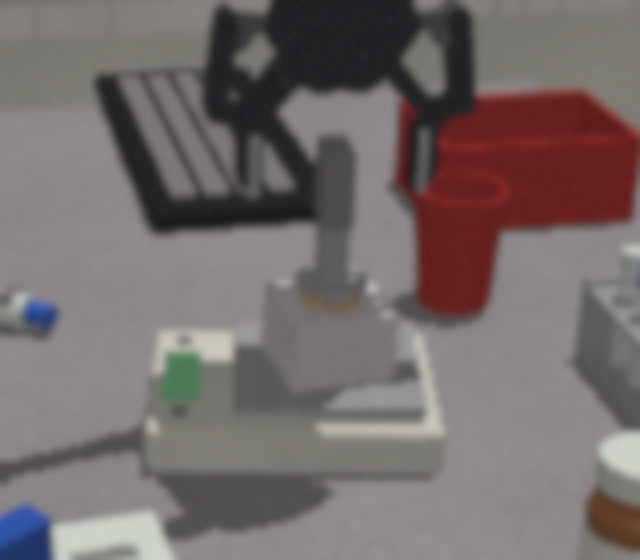

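The side view shows the key standing free at about (333,190) in the stack, with the open fingers at (250,160) and (430,160). I'm raising straight up, then moving away so the top camera can check.

```bash
python3 - <<'E'
from h import *
arm.move_straight([.6037,.1783,.25],max_speed=.08); st()
arm.move_ptp([.30,-.45,.30],Rt(40)); arm.hold(.2); st()
p,d=optics.camera('top'); np.save('top7.npy',d); cv2.imwrite('pics/t7.png',cv2.resize(p[90:210,170:300,::-1],None,fx=5,fy=5,interpolation=2))
cv2.imwrite('pics/t7full.png',p[:,:,::-1])
ps,ds=optics.camera('side'); cv2.imwrite('pics/s7.png',cv2.resize(ps[100:240,260:420,::-1],None,fx=4,fy=4,interpolation=2))
np.set_printoptions(precision=1,suppress=True)
for n,d in(('top',d),('side',ds)):
    c=cloud(n,d)*1000
    m=(abs(c[...,0]-603)<75)&(abs(c[...,1]-178)<75)
    for nm,a,b in(('spacertop',79,86),('pan',37,43),('disc',89,100),('griptop',170,182)):
        k=m&(c[...,2]>a)&(c[...,2]<b); P=c[k]
        if len(P)>5: print(n,nm,len(P),P.mean(0),cv2.minAreaRect(P[:,:2].astype(np.float32)))
E
```

```text
t 28.78 tcp [603.3 178.2 249.2] F [-0.25  0.4   0.53] T [-0.048  0.018 -0.011] w 0.996
 t 31.47 tcp [ 300.5 -449.6  299.9] F [-0.22  0.13 -0.22] T [0.008 0.084 0.06 ] w 1.0
top spacertop 380 [597.3 171.6  81.9] ((604.84814453125, 177.8101806640625), (62.68145751953125, 61.479183197021484), 4.270226001739502)
top pan 1110 [594.3 171.3  39.7] ((593.8568115234375, 179.83480834960938), (110.63533782958984, 131.18911743164062), 78.15132141113281)
top disc 182 [598.2 175.9  93.8] ((600.4217529296875, 176.569091796875), (33.47842788696289, 43.07646179199219), 23.698278427124023)
top griptop 157 [603.9 177.8 174.9] ((604.4345092773438, 178.3334503173828), (33.46847915649414, 18.800735473632812), 85.66666412353516)
side spacertop 239 [600.3 164.4  82.4] ((603.7603759765625, 173.1951141357422), (63.88876724243164, 61.370697021484375), 1.135644793510437)
side pan 581 [594.  154.   40.8] ((602.3522338867188, 174.5380859375), (112.9617691040039, 109.65449523925781), 78.30709075927734)
side disc 117 [601.3 170.   94.9] ((602.7041015625, 174.78671264648438), (40.59394836425781, 41.776004791259766), 78.8809585571289)
side griptop 61 [601.5 170.9 175.4] ((602.3707885742188, 175.3057098388672), (33.5912971496582, 16.748260498046875), 87.71583557128906)
```

View pics/t7.png

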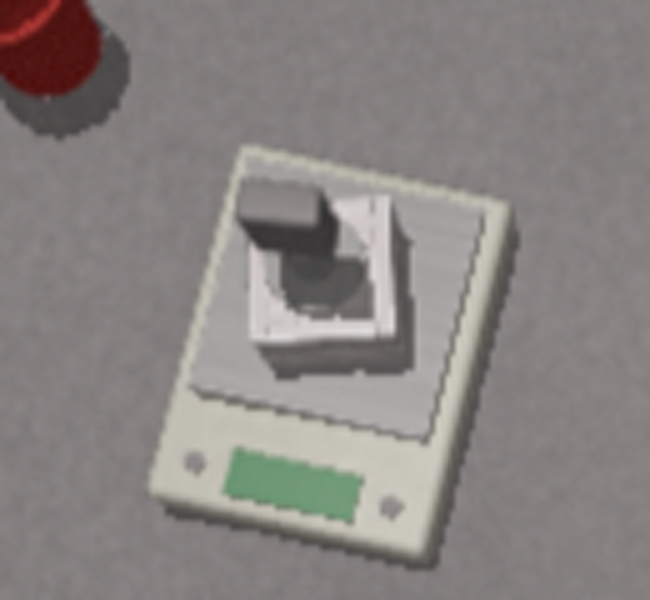

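View pics/s7.png

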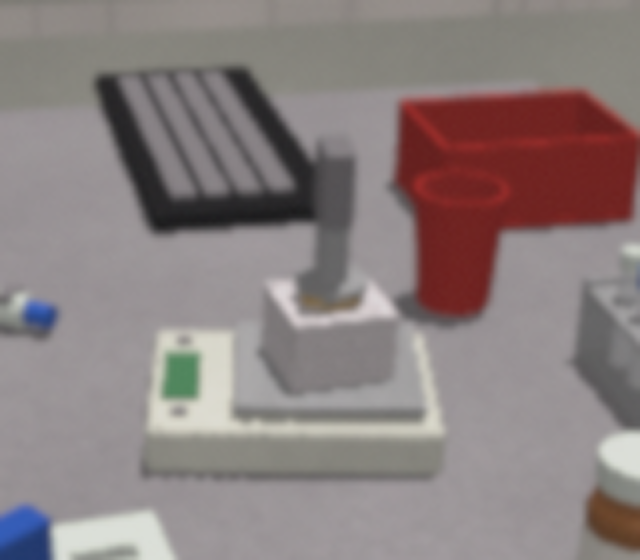

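View pics/t7full.png

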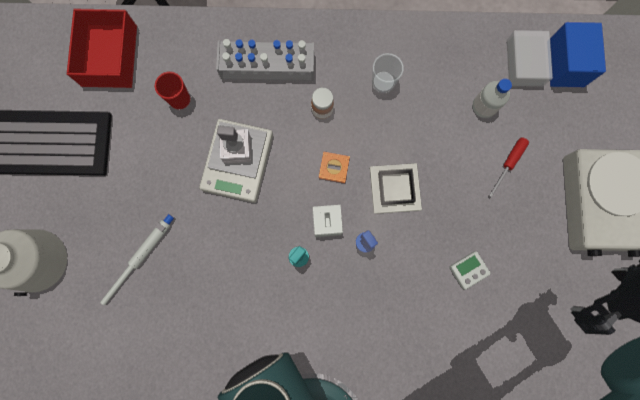

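The stack's top is at 82 mm (40 + 42) and about 2 mm from the pan's centre. The key stands upright at (230,140) in the full top view, and the bystanders haven't moved. I'm handing in.

```bash
python3 -c "
from plant import job
print(job.finish_job())"
```

```text
the job is handed in; nothing more can be done
None
```

All three spacers are on the balance pan as one stack, with the key still standing upright through them. I handed the job in at about 32 s of the 69 s allowed; no verdict came back.

**How it went:** I drew the key from its stand and passed the foot through the slots at about 12°, −13.5° and 25° to the world x axis. The two lower angles came from depth readings taken through the top slot, so I didn't need to search by pressing. Wrist force readings showed no noticeable contact on the way down. I then turned the foot to about 80° from the spacers' x axis, and the load rose by about 4.5 N, which fits three spacers. I set the stack down slowly until the weight came off the key, opened the jaws and moved the arm away.

**Last checks:**
- **Stack:** its top is at about 82 mm, which matches the pan's 40 mm plus 42 mm of spacers. It lies flat and within about 2 mm of the pan's centre.
- **Bystanders:** nothing else on the bench looks moved, judged by eye from the pictures.
- **Disagreement:** the two cameras differ by about 1–5 mm sideways on absolute position, so I placed the stack at the average of the two. That is well inside the 25 mm allowed.

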